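# Swing in the bail arms and stack the vial totes

## Task

Swing both steel bail arms of the tote with the tall headspace vials fully in, so that they lie across its mouth, then pick up the other tote, the one with the low autosampler vials, by its centre ridge and stack it squarely on those bail arms, with both bars seated in the grooves under its base. Set it down gently, keep both totes level enough that no vial falls out, let go, and leave the other things on the bench alone.

Things in the scene. Friction and masses are not known exactly. Their poses are not given: they have to be found in the camera images.
- tote_tall: Loose grey plastic tote full of tall vials with aluminium caps (tops 84 mm up); goes below. About 1 kg. Rim 186 x 136 mm, 106 mm high, walls 3 mm. Origin: centre of the underside; x along its length, z up; half-turn symmetric. Centre ridge along x, top 84 mm up. Two steel bail arms: 8 mm rod, legs at y = +-74 mm. Fully in, their bars lie at x = +-42 mm, axes 110 mm and tops 114 mm up.
- tote_low: The other tote, same mould, with low vials (black caps, tops 44 mm up) in two white racks; 0.55 to 0.8 kg, balanced about its middle. Origin: centre of the underside; x along its length, z up; half-turn symmetric. Stacked, its underside is 108 mm above tote_tall's. Its own bail arms stand out at both ends, up to 120 mm from its centre and 137 mm up, and need not be touched.
- low_ridge (a point): Middle of the top of tote_low's centre ridge, the carrying grip, 84 mm above its underside. The ridge runs 166 mm along the tote's x, 14 mm wide at the top, 18 mm wide 30 mm further down, with 45 mm free on either side down to the vial caps.
- low_groove_a (a point): Middle, at the height of the foot ribs' underside, of the groove under tote_low at its x = +42 mm. It runs across the tote (along y), 22 mm wide, 6 mm deep, open at both ends; a bail bar of the tote below seats in it.
- low_groove_b (a point): The same groove at tote_low's x = -42 mm.
- tall_bail_a (a joint): Bail arm at tote_tall's +x end, rad. 0 = swung out on its stop lugs; grows as it swings up and over; 2.31 = fully in, bar across the mouth on the rims. Pin axis along y at tote x = +80, z = 97 mm; at value q the bar axis is at x = +(80 + 40 cos(0.5 + q)), z = 97 + 40 sin(0.5 + q) mm. Slightly stiff pins (0.02 N m): it stays where it is left. Starts at 0 to 0.7.
- tall_bail_b (a joint): Bail arm at tote_tall's -x end, rad. 0 = swung out on its stop lugs; grows as it swings up and over; 2.31 = fully in, bar across the mouth on the rims. Pin axis along y at tote x = -80, z = 97 mm; at value q the bar axis is at x = -(80 + 40 cos(0.5 + q)), z = 97 + 40 sin(0.5 + q) mm. Slightly stiff pins (0.02 N m): it stays where it is left. Starts at 0 to 0.7.
- tall_bar_a (a point): Middle of the crossbar axis of tote_tall's bail arm at its +x end (8 mm round bar, along the tote's y); moves with the arm. Only the position matters.
- tall_bar_b (a point): Middle of the crossbar axis of tote_tall's bail arm at its -x end; moves with the arm. Only the position matters.
- reagent_bottle: Bystander: amber glass bottle, 70 mm diameter, 135 mm high. Origin: centre of its underside.
- beaker: Bystander: glass beaker, 68 mm diameter, 90 mm high. Origin: centre of its underside.
- wash_bottle: Bystander: white plastic bottle, 64 mm diameter, 142 mm high. Origin: centre of its underside.
- crimper: Bystander: hand crimper lying flat, about 210 mm long along its x, 70 mm wide, 26 mm high. Origin: on the bench under its middle.
- syringe_case: Bystander: flat dark case, 170 x 50 x 22 mm, long along its x. Origin: centre of its underside.
- solvent_jar: Bystander: glass jar with white lid, 60 mm diameter, 80 mm high. Origin: centre of its underside.

How it is judged (in metres and radians):
On the way:
1. both bail arms of the tall-vial tote lie fully in across its mouth, the other tote still off it (value of joint each of tall_bail_a, tall_bail_b above 2.2 rad and horizontal distance between tote_low and tote_tall above 0.12 m), for 0.2 s.
At the end, for the whole second after the job is handed in: Tall-vial tote: both arms in (joints above 2.2). Low-vial tote seated on them: centred within 10 mm lengthwise, 15 mm across, underside 108 +-4 mm above the lower one's, parallel within 0.14 rad either way round; both level (0.05 rad), at rest, the lower on the bench (value of joint each of tall_bail_a, tall_bail_b above 2.2 rad and x of tote_low in the frame of tote_tall between -0.01 and 0.01 m and y of tote_low in the frame of tote_tall between -0.015 and 0.015 m and z of tote_low in the frame of tote_tall between 0.104 and 0.112 m and angle between the x axis of tote_low and the x axis of tote_tall, either way round below 0.14 rad and angle between tote_low's own z axis and vertical below 0.06 rad and angle between tote_tall's own z axis and vertical below 0.05 rad and height (world z) of tote_tall below 0.006 m and linear speed of each of tote_low, tote_tall below 0.02 m/s); the robot touches nothing.
It fails at once if a tote tips more than 0.45 rad (vials would fall out) (angle between any of tote_low, tote_tall's own z axis and vertical above 0.45 rad).
It fails at once if the low-vial tote is dropped or slammed onto the stack (faster than 0.4 m/s within the last 12 mm above its seat) (horizontal distance between tote_low and tote_tall below 0.08 m and z of tote_low in the frame of tote_tall below 0.12 m and linear speed of tote_low above 0.4 m/s).
It fails at once if a bystander is moved more than 30 mm (distance of any of reagent_bottle, beaker, wash_bottle, crimper, syringe_case, solvent_jar from where it was at the start of the episode above 0.03 m).
It also fails if it takes over 64 s, if anything falls off the work surface, if the arm or the gripper's body presses on something with over 40 N, if the wrist force passes 120 N, or if a joint passes its speed limit or range.

## Robot

A 6-joint arm with a two-finger parallel gripper is mounted at the origin on the work surface. World frame = base frame: x ahead of the robot, y to its left, z up, the work surface at z = 0. Lengths are in m, angles in degrees, forces in N, time in s.
With the tool pointing down it reaches from about 0.325 to 0.75 m from the base axis. Payload 7.6 kg.
Tool frame: the origin (TCP) lies on the centre line of the jaws, within the pads' length; the fingertips stand 8 mm ahead of it and the grasp point (between the pads) lies 11 mm behind it; z points along the fingers, y is the line along which they close (so a half turn about z gives the same grasp; the last joint's range is limited). The gripper opens to 85 mm and grips with 20 to 120 N. Pads are 22 mm wide; open, the fingers measure 114 mm over their backs; the gripper's body (76 mm by 85 mm) begins 54 mm behind the grasp point. The pads swing forward as they close: fully open they stand 13 mm farther back than shut.
Start: joints at [-67.168, 2.991, 80.254, -0, 96.75, -4.028], TCP at [0.237, -0.468, 0.239] pointing down, gripper open.
Joint ranges: [-166.34, 166.34], [-52.06, 124.39], [6.96, 135.62], [-60.46, 240.46], [14.63, 156.25], [-167.68, 167.68]. Speed limits (degrees/s): [147.25, 147.25, 172.46, 180, 180, 180].

## Interface

Orientations are given as [roll, pitch, yaw] about the fixed x, y, z axes, in that order (R = Rz(yaw) Ry(pitch) Rx(roll)).
In Python, from plant import bot gives the robot as it stands.
- The arm moves only by the shell command python3 -m pendant 'ROWS' [FORCE]. ROWS is JSON, a list of rows, each a list of 3 entries, a list of its own where there are three numbers: the finger opening in m, from 0 to 0.0854, then the shift along the tool's x, y, z in m, then the turn about the tool's z in degrees. A call has 1 to 8 rows; each row is the pose to reach, as a shift and turn from the pose commanded when the call began, along the tool's axes at that moment; what a row does not reach only later rows make up. A row lasts 1/12 s, in which the tool goes at most 41.7 mm and 7.16 degrees, less where a joint would pass 70% of its speed; a pose out of reach is approached as far as the arm can. A call with a gripper value outside its range is refused whole. The fingers move at their own pace and stop on an object; FORCE is the grip in N (left out, the last holds). Time passes only in rows, so rows that repeat a pose let the fingers close. It gives the time, the measured TCP pose, the force, the opening and the grip force at its end, in the units of the state.
- bot.get_obs(): the state, without advancing time (a new reading comes with each control period).
- bot.get_image(name): name is "scene" or "top" or "wrist"; returns the picture (420x560x3 uint8, blue, green, red); there is no depth.
- bot.camera_params(name): a dict with "intrinsics" (3x3 intrinsics, pixels), "camera_from_world" (4x4, takes a point from world to camera coordinates). Camera axes: x right, y down, z forward; pixel columns grow to the right and rows downward; lengths in m; the calibration is good to about 2 mm. A picture is of the moment at which its call begins: read the wrist's pose just before it. camera_params takes no time and is no camera call; for the wrist camera it gives the pose at the moment of the call.
- bot.job_done(): hands the job in; it is judged then, once.
Trained networks look in the newest picture that a camera, given by its name, has taken for a name from the list of things; names that differ only in an ending like _2 or _b are one class to them, and where a whole thing is asked for, a point or a joint stands for the part that bears it (a point fixed in the world has none). Each returns a list of dicts, best first, with "p" (0 to 1); they miss things now and then, are a little off and sometimes report something else, mostly with a low value. They report only what shows in the picture. A call takes as long as a camera call.
- bot.recognise(camera, thing): "location" ([x, y, z] in m, in world coordinates, good to about 4 mm: the middle of the surface that is visible of it).
- bot.landmark_of(camera, thing): "location" ([x, y, z] in m, in world coordinates, good to about 4 mm: a listed point, or the origin of a listed thing).
The state is a dict: "clock": time; "q": joint angles; "qd": joint speeds; "joint_torque": joint torques, N m; "eef_pos": TCP position; "tcp_rot": TCP orientation; "force": force on the tool from outside, world axes, zero at the start; "torque": the same for the moment, N m; "finger_gap": finger opening in m; "gripper_force": force on a finger pad.
Only numpy, scipy, OpenCV 4.12 (cv2) and the standard library are available. Lean on these libraries where they do the work, as an engineer would, in place of code of your own. Each camera call takes 0.05 s, during which the arm holds its last target. There are 200 camera calls.

## Working session

There is one attempt and no reset: what is moved stays moved. The work goes in short steps, Python scripts to look and compute and a shell command to move; the robot and the scene stay as the last step left them, time stands still between calls to the robot, and variables do not carry over. Pictures are saved under pics/ and viewed, at most 11 in all, crops included, and the job is handed in when it is done.

```bash
mkdir -p pics; ls; cat > h.py <<'E'
from plant import bot
import numpy as np, cv2
def look(cam,things):
    im=bot.get_image(cam)
    for t in things:
        r=bot.landmark_of(cam,t)
        print(cam,t,[(np.round(d['location'],3).tolist(),round(d['p'],2)) for d in r[:3]])
    return im
def st():
    o=bot.get_obs(); print({k:np.round(o[k],3).tolist() for k in ('clock','eef_pos','tcp_rot','force','finger_gap','gripper_force')})
def rel(p):
    "world point -> shift in tool axes from current pose"
    from scipy.spatial.transform import Rotation as R
    o=bot.get_obs(); return R.from_euler('xyz',o['tcp_rot'],degrees=True).inv().apply(np.array(p)-o['eef_pos'])
E
python3 - <<'E'
from h import *
st()
T=['tote_tall','tote_low','low_ridge','low_groove_a','tall_bar_a']
a=look('top',T+['reagent_bottle','beaker','wash_bottle','crimper','syringe_case','solvent_jar'])
b=look('scene',T)
cv2.imwrite('pics/a.png',np.hstack([a,b])[:, :]) 
cv2.imwrite('pics/top.png',cv2.resize(a,(784,588)));cv2.imwrite('pics/scene.png',b)
print(bot.camera_params('top'))
E
```

```text
pics
{'clock': 0.0, 'eef_pos': [0.237, -0.468, 0.238], 'tcp_rot': [-179.913, -0.005, 26.86], 'force': [-0.246, -0.308, 0.035], 'finger_gap': 0.086, 'gripper_force': 0.0}
top tote_tall [([0.506, -0.173, 0.002], 0.68)]
top tote_low [([0.506, 0.172, -0.001], 0.58)]
top low_ridge [([0.508, 0.173, 0.08], 0.84)]
top low_groove_a [([0.465, 0.165, -0.001], 0.84), ([0.547, 0.185, -0.002], 0.7)]
top tall_bar_a [([0.615, -0.192, 0.114], 0.82), ([0.409, -0.163, 0.134], 0.66)]
top reagent_bottle [([0.743, 0.056, 0.001], 0.62)]
top beaker [([0.421, -0.024, -0.001], 0.76)]
top wash_bottle [([0.403, 0.45, -0.001], 0.66)]
top crimper [([0.747, -0.209, 0.002], 0.6)]
top syringe_case [([0.749, 0.221, 0.001], 0.56)]
top solvent_jar [([0.42, -0.461, -0.002], 0.55)]
scene tote_tall []
scene tote_low [([0.503, 0.176, -0.002], 0.66)]
scene low_ridge [([0.505, 0.178, 0.084], 0.74)]
scene low_groove_a [([0.544, 0.189, -0.004], 0.58), ([0.463, 0.166, 0.001], 0.56), ([0.742, 0.056, -0.003], 0.23)]
scene tall_bar_a [([0.545, 0.188, -0.002], 0.72), ([0.412, -0.158, 0.136], 0.67)]
{'intrinsics': array([[432.21409742,   0.        , 277.15378473],
       [  0.        , 432.21409742, 216.32495888],
       [  0.        ,   0.        ,   1.        ]]), 'camera_from_world': array([[ 0.12350346, -0.99233904,  0.00318275, -0.06697132],
       [-0.9695263 , -0.12134685, -0.21282317,  0.60649147],
       [ 0.21157896,  0.02319864, -0.97708555,  1.09605779],
       [ 0.        ,  0.        ,  0.        ,  1.        ]])}
```

View pics/top.png

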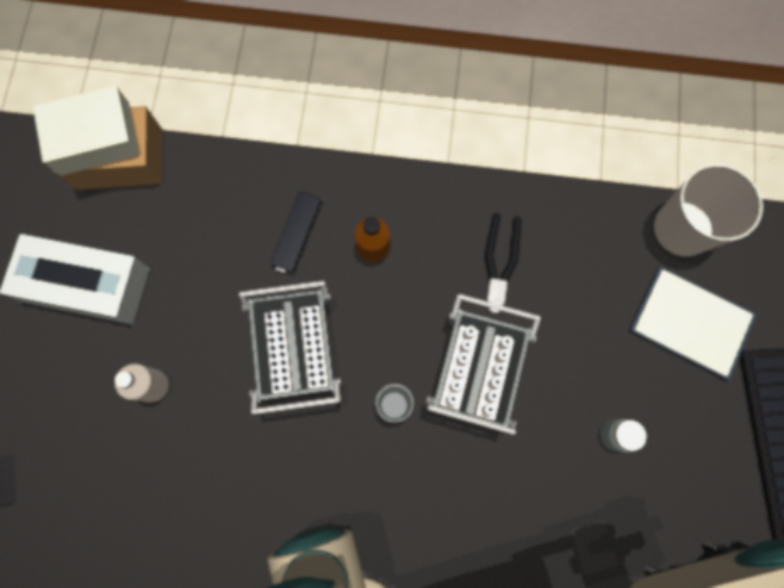

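View pics/scene.png

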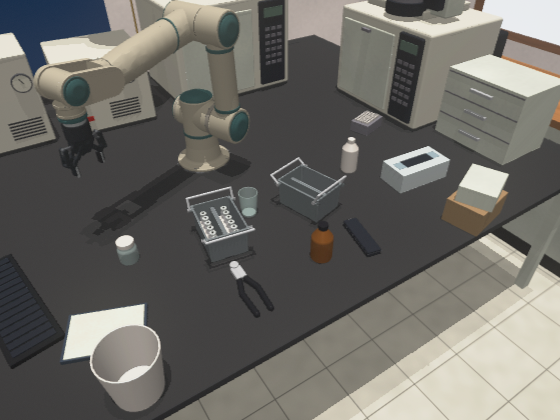

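The left-hand tote at about (0.51, 0.17) has the white racks, so it is tote_low. The right-hand tote at about (0.51, -0.17) has the big caps, so it is tote_tall. Its far bail is swung fully out, and its near bail is partly up. I'll move over the tall tote for a wrist view.

```bash
python3 -m pendant '[[0.0,[0.04,-0.02,-0.014],5],[0.0,[0.08,-0.04,-0.028],10],[0.0,[0.12,-0.06,-0.042],16],[0.0,[0.16,-0.08,-0.056],22],[0.0,[0.2,-0.1,-0.07],28],[0.0,[0.24,-0.12,-0.084],33],[0.0,[0.28,-0.14,-0.1],38],[0.0,[0.3,-0.16,-0.11],38]]' 
python3 -m pendant '[[0,[0,0,0],0],[0,[0,0,0],0]]'
python3 - <<'E'
from h import *
st()
a=look('wrist',['tote_tall','tall_bar_a'])
look('top',['tote_tall','tall_bar_a','low_groove_a'])
look('scene',['tall_bar_a'])
cv2.imwrite('pics/w1.png',a)
E
```

```text
clock: 1.57
eef_pos: [0.4218, -0.2099, 0.3412]
tcp_rot: [180.0, -0.0, -11.4]
force: [1.2, -0.9, 0.2]
finger_gap: -0.0001
gripper_force: 0.0
clock: 1.73
eef_pos: [0.4218, -0.2101, 0.3417]
tcp_rot: [180.0, -0.1, -10.9]
force: [0.3, -0.3, -0.9]
finger_gap: 0.0001
gripper_force: 0.0
{'clock': 1.733, 'eef_pos': [0.422, -0.21, 0.342], 'tcp_rot': [179.952, -0.104, -10.902], 'force': [0.263, -0.279, -0.894], 'finger_gap': 0.0, 'gripper_force': 0.0}
wrist tote_tall [([0.503, -0.172, -0.001], 0.69)]
wrist tall_bar_a [([0.408, -0.158, 0.131], 0.75)]
top tote_tall []
top tall_bar_a [([0.41, -0.164, 0.136], 0.64), ([0.617, -0.193, 0.113], 0.51)]
top low_groove_a [([0.465, 0.165, -0.003], 0.95), ([0.545, 0.187, -0.001], 0.69), ([0.51, 0.174, 0.083], 0.48)]
scene tall_bar_a [([0.615, -0.194, 0.118], 0.6), ([0.41, -0.157, 0.137], 0.54)]
```

View pics/w1.png

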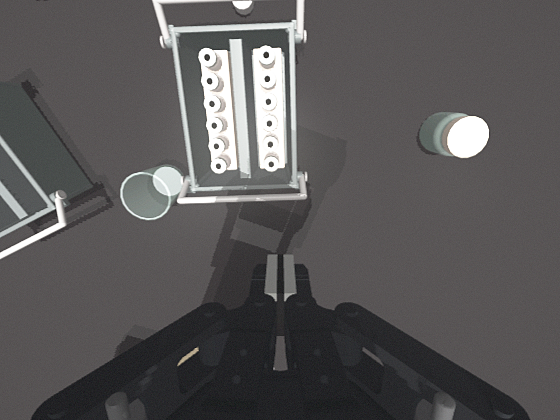

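The wrist view shows the tall tote with its rim at roughly (173,28), (295,25), (298,186) and (187,190). The ridge runs from (236,40) to (245,178), and the near bail bar from (180,200) to (305,196). I'll back-project these points.

```bash
cat >> h.py <<'E'
def bp(cam,uv,z):
    c=bot.camera_params(cam); M=c['camera_from_world']; R=M[:3,:3]; t=M[:3,3]
    o=-R.T@t; d=R.T@np.linalg.solve(c['intrinsics'],[uv[0],uv[1],1.]); return o+d*(z-o[2])/d[2]
E
python3 - <<'E'
from h import *
for n,uv,z in [('rimFL',(173,28),.106),('rimFR',(294,25),.106),('rimNR',(298,186),.106),('rimNL',(187,190),.106),('ridgeF',(236,40),.084),('ridgeN',(245,178),.084),('barL',(180,200),.134),('barR',(305,196),.134)]:
    print(n,bp('wrist',uv,z).round(4))
a=[bp('wrist',u,.106) for u in((173,28),(294,25),(298,186),(187,190))]
print('c',np.mean(a,0)); d=a[0]+a[1]-a[2]-a[3]; print(np.degrees(np.arctan2(d[1],d[0])))
E
```

```text
rimFL [ 0.6018 -0.1297  0.106 ]
rimFR [ 0.5791 -0.2581  0.106 ]
rimNR [ 0.4023 -0.231   0.106 ]
rimNL [ 0.4247 -0.0909  0.106 ]
ridgeF [ 0.5818 -0.1914  0.084 ]
ridgeN [ 0.4208 -0.1636  0.084 ]
barL [ 0.4204 -0.0895  0.134 ]
barR [ 0.3963 -0.2368  0.134 ]
c [ 0.50196752 -0.17742261  0.106     ]
-10.541532111671618
```

```bash
python3 -m pendant '[[0,[-0.03,-0.025,0],-0.5],[0,[-0.055,-0.047,0.02],-1],[0,[-0.055,-0.047,0.06],-1],[0,[-0.055,-0.047,0.1],-1],[0,[-0.055,-0.047,0.14],-1],[0,[-0.055,-0.047,0.18],-1],[0,[-0.055,-0.047,0.21],-1],[0,[-0.055,-0.047,0.222],-1]]' 
python3 - <<'E'
from h import *
st(); c=np.array([.503,-.175,0]); u=np.array([.985,-.174,0])
for s in(-.075,-.06): print(rel(c+s*u+[0,0,.118]))
E
```

```text
clock: 2.85
eef_pos: [0.3736, -0.1539, 0.1139]
tcp_rot: [-179.9, 0.4, -10.2]
force: [0.1, -0.4, 0.0]
finger_gap: -0.0002
gripper_force: 0.0
{'clock': 2.85, 'eef_pos': [0.374, -0.154, 0.114], 'tcp_rot': [-179.882, 0.388, -10.17], 'force': [0.086, -0.379, 0.013], 'finger_gap': -0.0, 'gripper_force': 0.0}
[ 0.05605371 -0.00190914 -0.00451232]
[ 0.07105707 -0.00194914 -0.00461388]
```

```bash
python3 -m pendant '[[0,[0.012,0,0],0],[0,[0.024,0,0],0],[0,[0.034,0,0],0],[0,[0.044,0,0],0],[0,[0.054,0,0],0],[0,[0.062,0,0.004],0],[0,[0.069,0,0.006],0],[0,[0.073,0,0.007],0]]' 
python3 - <<'E'
from h import *
st(); look('wrist',['tall_bar_a','tote_tall']);a=look('scene',['tall_bar_a','tote_tall'])
look('top',['tall_bar_a','tote_tall'])
cv2.imwrite('pics/s2.png',cv2.resize(a[150:300,130:330],(800,600)))
E
```

```text
clock: 3.52
eef_pos: [0.447, -0.1677, 0.1103]
tcp_rot: [-180.0, 0.2, -10.2]
force: [-4.2, -0.1, -2.4]
finger_gap: -0.0003
gripper_force: 2.5
{'clock': 3.517, 'eef_pos': [0.447, -0.168, 0.11], 'tcp_rot': [-179.977, 0.232, -10.164], 'force': [-4.207, -0.072, -2.351], 'finger_gap': -0.0, 'gripper_force': 2.496}
wrist tall_bar_a [([0.46, -0.166, 0.112], 0.56)]
wrist tote_tall [([0.506, -0.174, -0.001], 0.72)]
scene tall_bar_a [([0.617, -0.194, 0.117], 0.72), ([0.459, -0.161, 0.117], 0.47)]
scene tote_tall [([0.502, -0.178, 0.002], 0.82)]
top tall_bar_a [([0.618, -0.192, 0.113], 0.5)]
top tote_tall [([0.507, -0.174, -0.0], 0.56)]
```

View pics/s2.png

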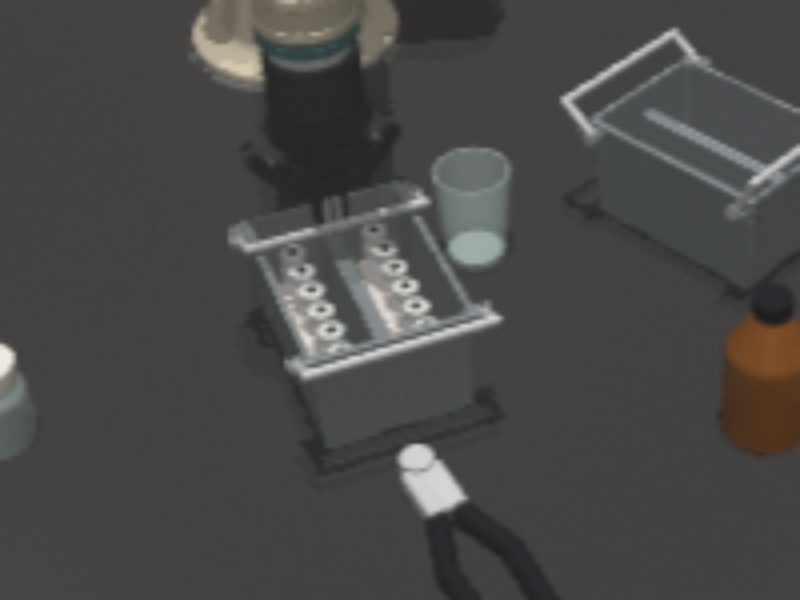

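The near bail bar now lies across the mouth, at about (330,218) in the crop. I'll press it down lightly to make sure, then cross over to the far bail.

```bash
python3 -m pendant '[[0,[-0.002,0,-0.02],0],[0,[0.008,0,-0.025],0],[0,[0.015,0,-0.02],0],[0,[0.015,0,-0.014],0],[0,[0.015,0,-0.011],0],[0,[0.015,0,-0.009],0],[0,[0.015,0,-0.009],0]]' 
python3 - <<'E'
from h import *
st(); c=np.array([.505,-.175,0]); u=np.array([.985,-.174,0])
print(rel(c+.15*u+[0,0,.118]))
E
```

```text
clock: 4.55
eef_pos: [0.463, -0.1703, 0.1217]
tcp_rot: [180.0, -0.1, -10.1]
force: [-2.7, -0.0, 10.7]
finger_gap: 0.0001
gripper_force: 5.1
{'clock': 4.55, 'eef_pos': [0.463, -0.17, 0.122], 'tcp_rot': [179.999, -0.085, -10.128], 'force': [-2.707, -0.003, 10.739], 'finger_gap': 0.0, 'gripper_force': 5.101}
[ 0.19224601 -0.00307197  0.00396964]
```

```bash
python3 -m pendant '[[0,[-0.002,0,-0.03],0],[0,[0.03,0,-0.06],0],[0,[0.07,0,-0.06],0],[0,[0.11,0,-0.06],0],[0,[0.15,0,-0.06],0],[0,[0.192,-0.002,-0.06],0],[0,[0.192,-0.003,-0.03],0],[0,[0.192,-0.003,0.002],0]]'; python3 -m pendant '[[0,[0,0,0],0],[0,[0,0,0],0]]'
python3 - <<'E'
from h import *
st();look('scene',['tall_bar_a','tote_tall']);look('top',['tall_bar_a','tote_tall'])
c=np.array([.505,-.175,0]); u=np.array([.985,-.174,0])
print(rel(c+.057*u+[0,0,.114]))
E
```

```text
clock: 5.22
eef_pos: [0.6555, -0.2017, 0.1179]
tcp_rot: [180.0, -0.2, -10.1]
force: [-0.4, 0.7, -1.4]
finger_gap: -0.0001
gripper_force: 0.0
clock: 5.38
eef_pos: [0.6504, -0.2006, 0.1152]
tcp_rot: [-179.9, 0.4, -10.1]
force: [-0.6, -0.8, 0.8]
finger_gap: -0.0
gripper_force: 0.0
{'clock': 5.383, 'eef_pos': [0.65, -0.201, 0.115], 'tcp_rot': [-179.929, 0.399, -10.137], 'force': [-0.637, -0.847, 0.798], 'finger_gap': -0.0, 'gripper_force': 0.0}
scene tall_bar_a [([0.464, -0.165, 0.112], 0.58), ([0.615, -0.193, 0.116], 0.54)]
scene tote_tall [([0.504, -0.177, 0.003], 0.87), ([0.462, 0.164, 0.002], 0.6)]
top tall_bar_a []
top tote_tall []
[-0.0930519  -0.00022398  0.00708283]
```

```bash
python3 -m pendant '[[0,[-0.014,0,-0.001],0],[0,[-0.028,0,-0.004],0],[0,[-0.04,0,-0.005],0],[0,[-0.052,0,-0.005],0],[0,[-0.064,0,-0.005],0],[0,[-0.075,0,-0.003],0],[0,[-0.084,0,0.001],0],[0,[-0.091,0,0.002],0]]'
python3 - <<'E'
from h import *
st();look('scene',['tall_bar_a','tote_tall']);look('top',['tall_bar_a','tote_tall'])
E
```

```text
clock: 6.35
eef_pos: [0.5652, -0.186, 0.1212]
tcp_rot: [179.9, -0.7, -10.1]
force: [12.2, -1.4, 10.3]
finger_gap: 0.0
gripper_force: 6.4
{'clock': 6.35, 'eef_pos': [0.565, -0.186, 0.121], 'tcp_rot': [179.897, -0.696, -10.131], 'force': [12.217, -1.437, 10.283], 'finger_gap': 0.0, 'gripper_force': 6.397}
scene tall_bar_a [([0.546, -0.181, 0.116], 0.65), ([0.399, -0.152, 0.116], 0.59)]
scene tote_tall [([0.436, -0.169, 0.005], 0.96)]
top tall_bar_a [([0.551, -0.18, 0.115], 0.77), ([0.42, -0.459, -0.003], 0.72), ([0.402, 0.45, -0.0], 0.44)]
top tote_tall [([0.748, 0.219, 0.001], 0.54)]
```

```bash
python3 - <<'E'
from h import *
a=look('scene',['tote_tall','beaker']); cv2.imwrite('pics/s3.png',cv2.resize(a[150:300,130:330],(800,600)))
E
```

```text
scene tote_tall [([0.436, -0.164, -0.0], 0.63), ([0.419, -0.452, -0.001], 0.58)]
scene beaker [([0.423, -0.027, 0.002], 0.79)]
```

View pics/s3.png

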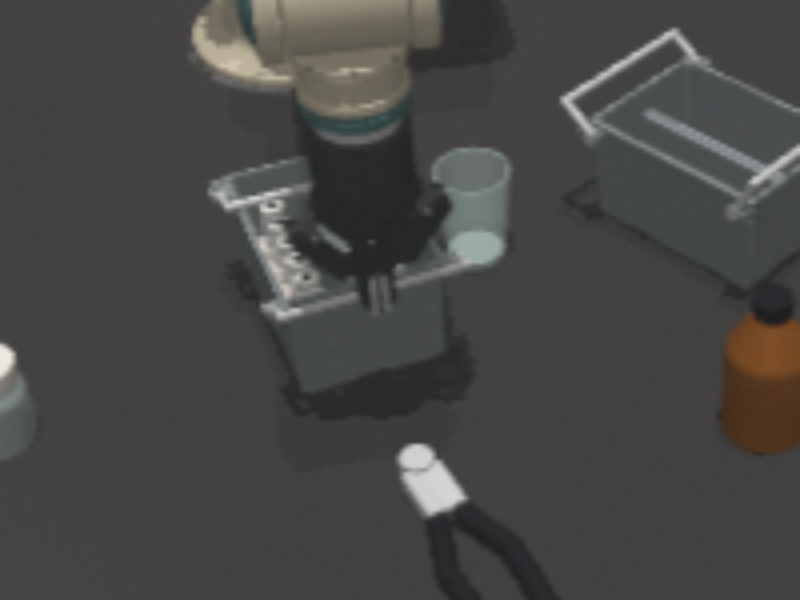

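The far bar didn't lift. Friction on the fingertip jammed it, and the tote slid about 68 mm toward the robot. The beaker wasn't touched. I'll back off, go lower, and follow the bar's arc with the fingertip this time.

```bash
python3 -m pendant '[[0,[0.015,0,-0.004],0],[0,[0.035,0,-0.004],0],[0,[0.05,0,-0.004],0],[0,[0.05,0,0.005],0],[0,[0.05,0,0.007],0],[0,[0.05,0,0.007],0]]'
python3 - <<'E'
from h import *
st()
for c in('scene','top','wrist'): look(c,['tall_bar_a','tote_tall'])
a=look('top',[]); cv2.imwrite('pics/t4.png',cv2.resize(a[180:340,260:440],(800,600*800*160//(800*135) if 0 else 711))[:600])
E
```

```text
clock: 7.3
eef_pos: [0.6105, -0.1936, 0.1081]
tcp_rot: [-180.0, 0.2, -10.1]
force: [-0.6, 0.5, 0.4]
finger_gap: 0.0003
gripper_force: 0.0
{'clock': 7.3, 'eef_pos': [0.61, -0.194, 0.108], 'tcp_rot': [-179.973, 0.188, -10.142], 'force': [-0.573, 0.514, 0.372], 'finger_gap': 0.0, 'gripper_force': 0.0}
scene tall_bar_a [([0.396, -0.151, 0.112], 0.52)]
scene tote_tall [([0.436, -0.166, 0.004], 0.82)]
top tall_bar_a [([0.423, -0.024, -0.002], 0.2)]
top tote_tall []
wrist tall_bar_a []
wrist tote_tall [([0.438, -0.162, 0.002], 0.61)]
```

View pics/t4.png

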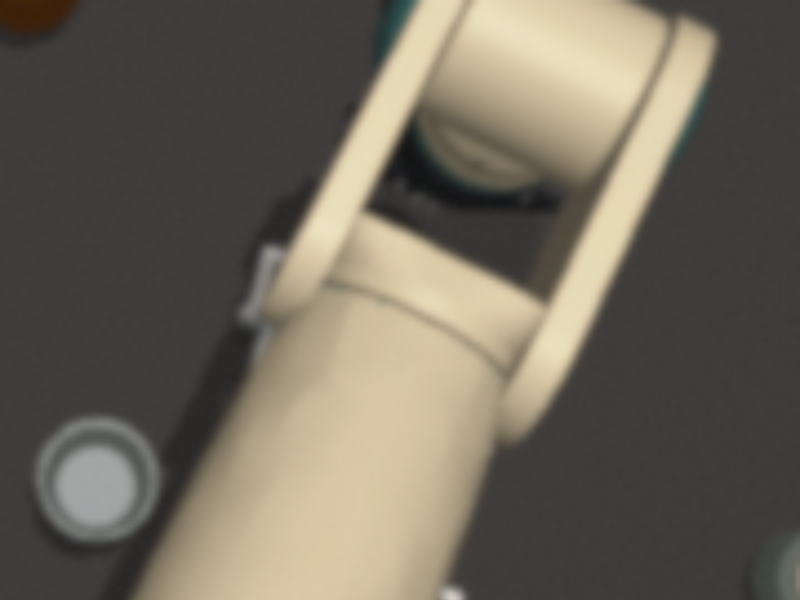

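```bash
python3 -m pendant '[[0,[-0.02,0,0.003],0],[0,[-0.036,0,0.003],0],[0,[-0.042,0,0.003],0],[0,[-0.044,0,0.003],0]]'; python3 -m pendant '[[0,[-0.009,0,-0.013],0],[0,[-0.019,0,-0.021],0],[0,[-0.03,0,-0.025],0],[0,[-0.042,0,-0.026],0],[0,[-0.054,0,-0.021],0],[0,[-0.064,0,-0.015],0],[0,[-0.071,0,-0.009],0],[0,[-0.074,0,-0.006],0]]'
python3 - <<'E'
from h import *
st()
for c in('scene','top','wrist'): look(c,['tall_bar_a','tote_tall'])
E
```

```text
clock: 8.13
eef_pos: [0.568, -0.1862, 0.107]
tcp_rot: [180.0, -0.0, -10.2]
force: [-0.1, 1.0, -1.0]
finger_gap: -0.0002
gripper_force: 0.0
clock: 8.8
eef_pos: [0.4957, -0.1734, 0.1126]
tcp_rot: [180.0, -0.1, -10.1]
force: [3.7, -1.5, -2.0]
finger_gap: 0.0002
gripper_force: 2.0
{'clock': 8.8, 'eef_pos': [0.496, -0.173, 0.113], 'tcp_rot': [179.979, -0.062, -10.143], 'force': [3.702, -1.542, -2.033], 'finger_gap': 0.0, 'gripper_force': 1.995}
scene tall_bar_a [([0.478, -0.169, 0.12], 0.57), ([0.42, -0.454, 0.001], 0.28)]
scene tote_tall [([0.434, -0.166, 0.003], 0.8)]
top tall_bar_a [([0.48, -0.168, 0.116], 0.57)]
top tote_tall [([0.438, -0.16, 0.001], 0.75)]
wrist tall_bar_a []
wrist tote_tall [([0.435, -0.164, -0.001], 0.82)]
```

The far bar is swung in and the tote didn't move. I'll press it down lightly and then lift clear.

```bash
python3 -m pendant '[[0,[0.002,0,-0.022],0],[0,[-0.01,0,-0.025],0],[0,[-0.015,0,-0.018],0],[0,[-0.015,0,-0.012],0],[0,[-0.015,0,-0.008],0],[0,[-0.015,0,-0.008],0],[0,[-0.015,0,-0.008],0]]'; python3 -m pendant '[[0,[0,0,-0.04],0],[0,[0,0,-0.08],0],[0,[0,-0.03,-0.12],0],[0,[-0.0,-0.07,-0.15],-5],[0,[-0.01,-0.11,-0.16],-10],[0,[-0.02,-0.15,-0.16],-15],[0,[-0.03,-0.19,-0.16],-20],[0,[-0.03,-0.23,-0.16],-22]]'
python3 -m pendant '[[0.05,[-0.04,-0.03,0],0],[0.05,[-0.06,-0.05,0],0],[0.05,[-0.06,-0.06,0],0],[0.05,[-0.06,-0.06,0],0]]'
python3 - <<'E'
from h import *
st()
for c in('scene','top','wrist'): a=look(c,['tall_bar_a','tote_tall','low_ridge','low_groove_a','tote_low'])
cv2.imwrite('pics/w5.png',a); cv2.imwrite('pics/t5.png',cv2.resize(look('top',[])[170:320,150:350],(800,600)))
E
```

```text
clock: 9.83
eef_pos: [0.4805, -0.1705, 0.1215]
tcp_rot: [180.0, 0.1, -10.1]
force: [-8.6, 2.5, 15.3]
finger_gap: 0.0003
gripper_force: 7.9
clock: 10.5
eef_pos: [0.4899, 0.051, 0.2801]
tcp_rot: [-180.0, 0.0, 12.1]
force: [1.0, 0.1, -0.4]
finger_gap: 0.0003
gripper_force: 0.0
clock: 10.83
eef_pos: [0.4186, 0.0972, 0.2797]
tcp_rot: [-180.0, 0.0, 12.0]
force: [-0.5, -0.7, 0.0]
finger_gap: 0.0482
gripper_force: 0.0
{'clock': 10.833, 'eef_pos': [0.419, 0.097, 0.28], 'tcp_rot': [-179.976, 0.047, 12.032], 'force': [-0.467, -0.658, 0.045], 'finger_gap': 0.048, 'gripper_force': 0.0}
scene tall_bar_a [([0.474, -0.173, 0.11], 0.74), ([0.394, -0.151, 0.114], 0.42)]
scene tote_tall [([0.433, -0.165, 0.001], 0.84)]
scene low_ridge [([0.507, 0.18, 0.088], 0.76)]
scene low_groove_a [([0.465, 0.167, -0.001], 0.97), ([0.545, 0.187, -0.004], 0.8)]
scene tote_low [([0.505, 0.174, -0.003], 0.58), ([0.423, -0.026, 0.002], 0.33)]
top tall_bar_a [([0.397, -0.159, 0.112], 0.83), ([0.477, -0.169, 0.108], 0.77)]
top tote_tall [([0.437, -0.162, -0.002], 0.65)]
top low_ridge [([0.51, 0.176, 0.081], 0.76)]
top low_groove_a [([0.544, 0.181, -0.0], 0.68)]
top tote_low []
wrist tall_bar_a [([0.395, -0.155, 0.107], 0.68), ([0.479, -0.17, 0.11], 0.61), ([0.434, -0.163, -0.002], 0.61)]
wrist tote_tall [([0.437, -0.161, -0.0], 0.62)]
wrist low_ridge [([0.51, 0.178, 0.084], 0.67)]
wrist low_groove_a [([0.467, 0.164, 0.0], 0.92), ([0.548, 0.189, 0.005], 0.79), ([0.404, 0.447, 0.0], 0.31)]
wrist tote_low [([0.506, 0.178, -0.0], 0.74)]
```

View pics/w5.png

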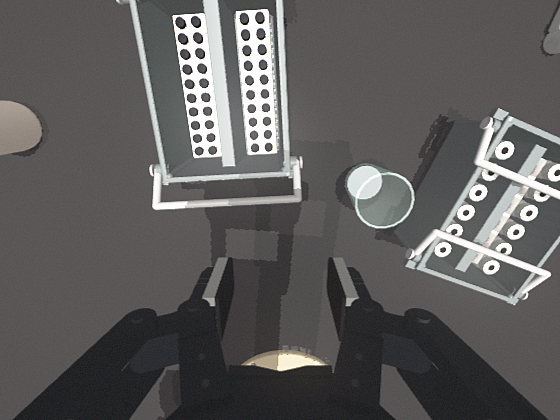

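View pics/t5.png

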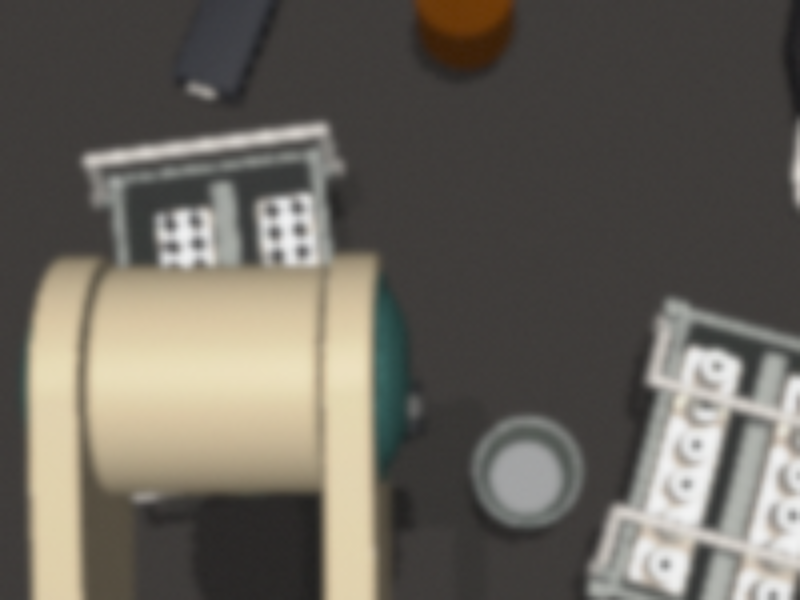

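Both bars of the tall tote lie across its mouth. In the wrist view they run about (480,160)-(560,190) and (435,233)-(545,280). The low ridge runs from (212,10) to (228,163).

```bash
python3 - <<'E'
from h import *
a=bp('wrist',(212,10),.084);b=bp('wrist',(228,163),.084);d=a-b;print(a,b,np.degrees(np.arctan2(d[1],d[0])))
a=bp('wrist',(157,206),.13);b=bp('wrist',(299,201),.13);d=a-b;print(a,b,np.degrees(np.arctan2(-d[0],d[1])))
a=bp('wrist',(163,180),.106);b=bp('wrist',(293,174),.106);d=a-b;print(a,b,np.degrees(np.arctan2(-d[0],d[1])))
print(rel([.507,.1765,.16]))
E
```

```text
[0.57163237 0.19436025 0.084     ] [0.42965984 0.15757932 0.084     ] 14.524331943887644
[0.38205816 0.2148049  0.13      ] [0.41654832 0.07630127 0.13      ] 13.983376089885526
[0.40245429 0.21926333 0.106     ] [0.43702657 0.08606362 0.106     ] 14.550178681628863
[ 0.10237609 -0.06120731  0.12062961]
```

```bash
python3 -m pendant '[[0.05,[0.035,-0.02,0],-1],[0.05,[0.07,-0.04,0.0],-2],[0.05,[0.1,-0.06,0.01],-2],[0.05,[0.102,-0.061,0.05],-2],[0.05,[0.102,-0.061,0.085],-2],[0.05,[0.102,-0.061,0.11],-2],[0.05,[0.102,-0.061,0.12],-2],[0.05,[0.102,-0.061,0.12],-2]]' 
python3 - <<'E'
from h import *
st();a=look('wrist',['low_ridge','tote_low']);cv2.imwrite('pics/w6.png',a);print(rel([.507,.177,.06]))
E
```

```text
clock: 12.45
eef_pos: [0.5055, 0.1759, 0.1579]
tcp_rot: [180.0, 0.3, 13.9]
force: [0.2, -0.6, 0.7]
finger_gap: 0.0499
gripper_force: 0.0
{'clock': 12.45, 'eef_pos': [0.505, 0.176, 0.158], 'tcp_rot': [179.989, 0.3, 13.863], 'force': [0.184, -0.638, 0.682], 'finger_gap': 0.05, 'gripper_force': 0.0}
wrist low_ridge [([0.508, 0.18, 0.086], 0.92), ([0.508, 0.177, 0.001], 0.4)]
wrist tote_low [([0.507, 0.178, 0.001], 0.9)]
[-0.00093932 -0.00078556  0.10317527]
```

View pics/w6.png

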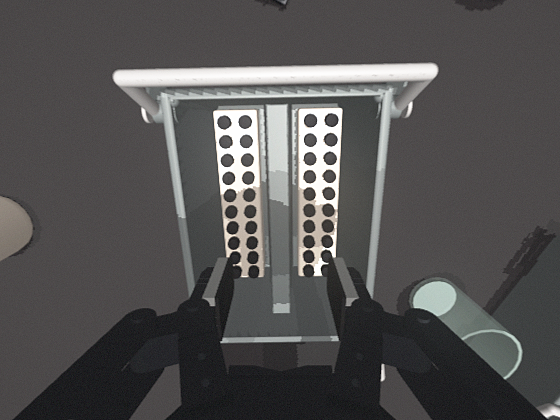

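The jaws straddle the ridge centrally (ridge at column 281) and are aligned with the tote. I'll descend and grip.

```bash
python3 -m pendant '[[0.05,[0.001,-0.0005,0.03],0],[0.05,[0.001,-0.0005,0.06],0],[0.05,[0.001,-0.0005,0.08],0],[0.05,[0.001,-0.0005,0.095],0],[0.05,[0.001,-0.0005,0.098],0],[0.05,[0.001,-0.0005,0.098],0]]' && python3 -m pendant '[[0,[0,0,0],0],[0,[0,0,0],0],[0,[0,0,0],0],[0,[0,0,0],0],[0,[0,0,0],0]]' 100
```

```text
clock: 13.1
eef_pos: [0.5081, 0.177, 0.0637]
tcp_rot: [180.0, -0.1, 13.9]
force: [-0.2, -0.6, 0.4]
finger_gap: 0.05
gripper_force: 0.0
clock: 13.52
eef_pos: [0.5086, 0.1774, 0.0651]
tcp_rot: [-180.0, -0.2, 13.9]
force: [-2.6, -0.8, 6.2]
finger_gap: 0.0138
gripper_force: 99.4
```

```bash
python3 -m pendant '[[0,[0,0,-0.008],0],[0,[0,0,-0.02],0],[0,[0,0,-0.035],0],[0,[0,0,-0.05],0],[0,[0,0,-0.05],0],[0,[0,0,-0.05],0]]' 110
python3 - <<'E'
from h import *
st()
for c in('scene','top','wrist'): look(c,['low_ridge','tote_low','low_groove_a'])
E
```

```text
clock: 14.02
eef_pos: [0.5079, 0.177, 0.1135]
tcp_rot: [180.0, -0.1, 13.9]
force: [-0.3, 0.1, -6.7]
finger_gap: 0.0137
gripper_force: 107.9
{'clock': 14.017, 'eef_pos': [0.508, 0.177, 0.114], 'tcp_rot': [179.995, -0.106, 13.861], 'force': [-0.299, 0.087, -6.666], 'finger_gap': 0.014, 'gripper_force': 107.879}
scene low_ridge [([0.505, 0.179, 0.13], 0.71)]
scene tote_low [([0.504, 0.172, 0.049], 0.63)]
scene low_groove_a [([0.464, 0.168, 0.051], 0.65), ([0.545, 0.186, 0.046], 0.64)]
top low_ridge [([0.506, 0.174, 0.125], 0.97), ([0.464, 0.167, 0.043], 0.34)]
top tote_low [([0.501, 0.173, 0.045], 0.76)]
top low_groove_a [([0.464, 0.164, 0.042], 0.63), ([0.422, -0.461, -0.002], 0.63), ([0.543, 0.187, 0.043], 0.58)]
wrist low_ridge [([0.504, 0.176, 0.135], 0.72)]
wrist tote_low [([0.504, 0.178, 0.045], 0.73)]
wrist low_groove_a []
```

The tote is held level with a wrist load of about 6.7 N. I'll lift it and carry it across.

```bash
python3 -m pendant '[[0,[0,0,-0.02],0],[0,[0,0,-0.05],0],[0,[0,0,-0.08],0],[0,[0,0.01,-0.105],0],[0,[-0.008,0.03,-0.12],2],[0,[-0.02,0.055,-0.12],4],[0,[-0.034,0.082,-0.12],6],[0,[-0.05,0.11,-0.12],8]]' 110
python3 -m pendant '[[0,[-0.01,0.027,0],3],[0,[-0.018,0.055,0],5],[0,[-0.027,0.083,0],8],[0,[-0.035,0.11,0],10],[0,[-0.043,0.135,0],13],[0,[-0.05,0.16,0],15],[0,[-0.057,0.175,0],16],[0,[-0.057,0.18,0],16]]'
python3 - <<'E'
from h import *
st()
for c in('scene','top','wrist'): look(c,['low_ridge','tote_low','low_groove_a','tall_bar_a','tote_tall'])
print(rel([.4385,-.1635,.235]))
E
```

```text
clock: 15.28
eef_pos: [0.4851, 0.0573, 0.2329]
tcp_rot: [180.0, -0.1, 5.8]
force: [-0.4, -0.2, -5.5]
finger_gap: 0.0138
gripper_force: 108.0
clock: 15.95
eef_pos: [0.4462, -0.1289, 0.2327]
tcp_rot: [179.9, -0.0, -10.4]
force: [-0.8, -0.2, -5.5]
finger_gap: 0.0136
gripper_force: 108.1
{'clock': 15.95, 'eef_pos': [0.446, -0.129, 0.233], 'tcp_rot': [179.943, -0.0, -10.351], 'force': [-0.751, -0.208, -5.479], 'finger_gap': 0.014, 'gripper_force': 108.134}
scene low_ridge [([0.443, -0.127, 0.252], 0.75)]
scene tote_low [([0.443, -0.13, 0.165], 0.9)]
scene low_groove_a [([0.402, -0.124, 0.168], 0.98), ([0.483, -0.137, 0.163], 0.78)]
scene tall_bar_a [([0.477, -0.17, 0.109], 0.71), ([0.395, -0.151, 0.112], 0.6)]
scene tote_tall [([0.434, -0.166, 0.002], 0.84), ([0.443, -0.13, 0.165], 0.55)]
top low_ridge [([0.448, -0.129, 0.248], 0.86)]
top tote_low [([0.443, -0.128, 0.164], 0.66)]
top low_groove_a [([0.404, -0.118, 0.167], 0.58)]
top tall_bar_a []
top tote_tall []
wrist low_ridge [([0.447, -0.126, 0.254], 0.58)]
wrist tote_low [([0.444, -0.125, 0.167], 0.96)]
wrist low_groove_a []
wrist tall_bar_a [([0.421, -0.457, -0.001], 0.18)]
wrist tote_tall []
[-0.00190689  0.03768333 -0.0023626 ]
```

```bash
python3 -m pendant '[[0,[-0.001,0.015,0],0],[0,[-0.002,0.03,0],0],[0,[-0.002,0.037,0.0],0],[0,[-0.002,0.038,0.01],0],[0,[-0.002,0.038,0.02],0],[0,[-0.002,0.038,0.03],0],[0,[-0.002,0.038,0.034],0],[0,[-0.002,0.038,0.034],0]]'
python3 - <<'E'
from h import *
st()
for c in('scene','top'): a=look(c,['tote_low','low_groove_a','tall_bar_a','tote_tall'])
a=look('scene',[]);cv2.imwrite('pics/s7.png',cv2.resize(a[110:290,120:360],(800,600)))
E
```

```text
clock: 17.52
eef_pos: [0.4377, -0.1629, 0.1965]
tcp_rot: [-179.9, 0.2, -10.1]
force: [0.4, 0.1, -6.0]
finger_gap: 0.0134
gripper_force: 108.3
{'clock': 17.517, 'eef_pos': [0.438, -0.163, 0.196], 'tcp_rot': [-179.938, 0.2, -10.104], 'force': [0.424, 0.136, -5.955], 'finger_gap': 0.013, 'gripper_force': 108.32}
scene tote_low [([0.435, -0.167, 0.13], 0.75)]
scene low_groove_a [([0.39, -0.154, 0.133], 0.96), ([0.473, -0.17, 0.128], 0.81)]
scene tall_bar_a []
scene tote_tall [([0.434, -0.168, 0.005], 0.82)]
top tote_low [([0.435, -0.166, 0.135], 0.58), ([0.405, 0.449, -0.002], 0.44)]
top low_groove_a [([0.398, -0.156, 0.129], 0.94), ([0.425, -0.021, -0.002], 0.69)]
top tall_bar_a []
top tote_tall []
```

View pics/s7.png

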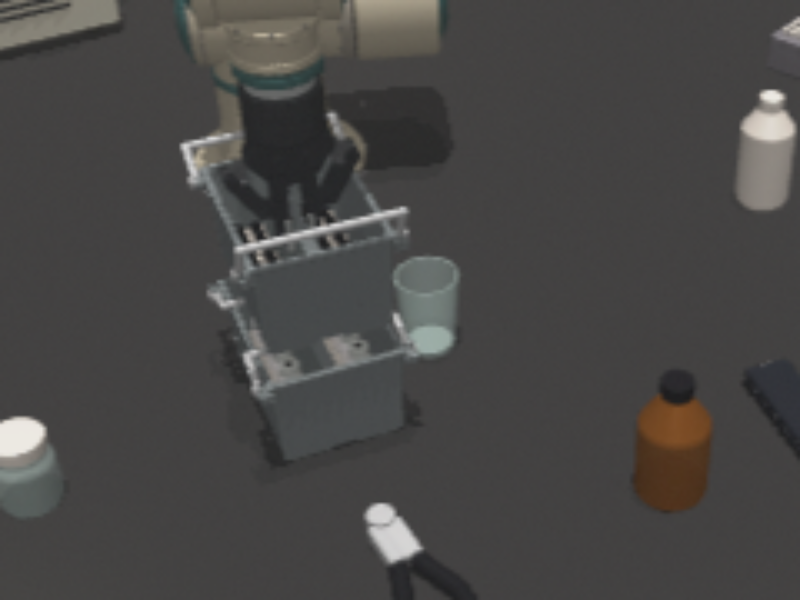

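The low tote hangs squarely over the tall one: the upper base is near (320,290) in the crop and the lower rim near (330,370). I'll lower it slowly.

```bash
python3 -m pendant '[[0,[0,0,0.004],0],[0,[0,0,0.008],0],[0,[0,0,0.012],0],[0,[0,0,0.015],0],[0,[0,0,0.017],0],[0,[0,0,0.019],0],[0,[0,0,0.02],0],[0,[0,0,0.02],0]]'; python3 -m pendant '[[0,[0,0,0.001],0],[0,[0,0,0.002],0],[0,[0,0,0.002],0]]'
python3 - <<'E'
from h import *
st()
for c in('scene','top'): a=look(c,['tote_low','low_groove_a','tote_tall'])
E
```

```text
clock: 18.73
eef_pos: [0.4383, -0.1638, 0.1784]
tcp_rot: [-180.0, 0.0, -10.1]
force: [-0.5, -0.1, -4.9]
finger_gap: 0.0133
gripper_force: 108.4
clock: 18.98
eef_pos: [0.4383, -0.1638, 0.1765]
tcp_rot: [180.0, 0.0, -10.1]
force: [0.2, 0.4, -5.7]
finger_gap: 0.0137
gripper_force: 108.4
{'clock': 18.983, 'eef_pos': [0.438, -0.164, 0.177], 'tcp_rot': [179.998, 0.003, -10.142], 'force': [0.157, 0.363, -5.722], 'finger_gap': 0.014, 'gripper_force': 108.432}
scene tote_low [([0.434, -0.164, 0.11], 0.81)]
scene low_groove_a [([0.392, -0.155, 0.111], 0.96), ([0.477, -0.172, 0.108], 0.91)]
scene tote_tall [([0.434, -0.163, 0.003], 0.81)]
top tote_low [([0.437, -0.167, 0.109], 0.78)]
top low_groove_a [([0.393, -0.158, 0.108], 0.76)]
top tote_tall []
```

Nothing has touched yet; it needs a few more millimetres.

```bash
python3 -m pendant '[[0,[0,0,0.001],0],[0,[0,0,0.002],0],[0,[0,0,0.003],0],[0,[0,0,0.003],0]]'; python3 -m pendant '[[0,[0,0,0.001],0],[0,[0,0,0.001],0],[0,[0,0,0.001],0]]'
```

```text
clock: 19.72
eef_pos: [0.4383, -0.1638, 0.1734]
tcp_rot: [180.0, 0.0, -10.1]
force: [-0.2, -0.2, -5.8]
finger_gap: 0.0132
gripper_force: 108.4
clock: 19.97
eef_pos: [0.4384, -0.1639, 0.1731]
tcp_rot: [180.0, -0.0, -10.1]
force: [-1.7, 1.8, -1.0]
finger_gap: 0.0135
gripper_force: 109.1
```

It made contact at exactly the expected height, 0.065 + 0.108 m. I'll release and retreat.

```bash
python3 -m pendant '[[0,[0,0,0.001],0],[0,[0,0,0.001],0],[0.02,[0,0,0.001],0],[0.03,[0,0,0],0],[0.045,[0,0,0],0],[0.05,[0,0,0],0],[0.05,[0,0,0],0],[0.05,[0,0,0],0]]' 30; python3 -m pendant '[[0.05,[0,0,-0.02],0],[0.05,[0,0,-0.05],0],[0.05,[0,0,-0.08],0],[0.05,[0,0,-0.11],0],[0.05,[0,0,-0.14],0],[0.05,[0,-0.03,-0.17],0],[0.05,[0,-0.07,-0.18],0],[0.05,[0,-0.11,-0.18],0]]'; python3 -m pendant '[[0.05,[0,-0.04,0],0],[0.05,[0,-0.08,0],0],[0.05,[0,-0.1,0],0],[0.05,[0,-0.1,0],0]]'
python3 - <<'E'
from h import *
st()
for c in('scene','top'): a=look(c,['tote_low','low_groove_a','tall_bar_a','tote_tall']);cv2.imwrite(f'pics/z{c}.png',a)
s=cv2.imread('pics/zscene.png')[110:290,120:360]; t=cv2.imread('pics/ztop.png')[190:340,260:460]
cv2.imwrite('pics/fin.png',np.hstack([cv2.resize(s,(400,300)),cv2.resize(t,(400,300))]))
E
```

```text
clock: 20.63
eef_pos: [0.4384, -0.1638, 0.1727]
tcp_rot: [180.0, -0.0, -10.1]
force: [0.3, 0.7, -0.1]
finger_gap: 0.05
gripper_force: 0.0
clock: 21.3
eef_pos: [0.4583, -0.0549, 0.3564]
tcp_rot: [180.0, -0.4, -10.3]
force: [0.2, 0.4, 0.3]
finger_gap: 0.0501
gripper_force: 0.0
clock: 21.63
eef_pos: [0.4755, 0.0465, 0.3523]
tcp_rot: [-180.0, 0.0, -9.8]
force: [0.6, 0.3, 0.5]
finger_gap: 0.05
gripper_force: 0.0
{'clock': 21.633, 'eef_pos': [0.476, 0.047, 0.352], 'tcp_rot': [-179.954, 0.034, -9.847], 'force': [0.619, 0.294, 0.5], 'finger_gap': 0.05, 'gripper_force': 0.0}
scene tote_low [([0.436, -0.161, 0.106], 0.58), ([0.738, 0.054, 0.002], 0.42)]
scene low_groove_a [([0.473, -0.174, 0.105], 0.85), ([0.392, -0.156, 0.107], 0.72)]
scene tall_bar_a []
scene tote_tall [([0.435, -0.166, 0.001], 0.87)]
top tote_low [([0.436, -0.168, 0.107], 0.79)]
top low_groove_a [([0.394, -0.158, 0.103], 0.94), ([0.477, -0.171, 0.101], 0.84)]
top tall_bar_a []
top tote_tall []
```

View pics/fin.png

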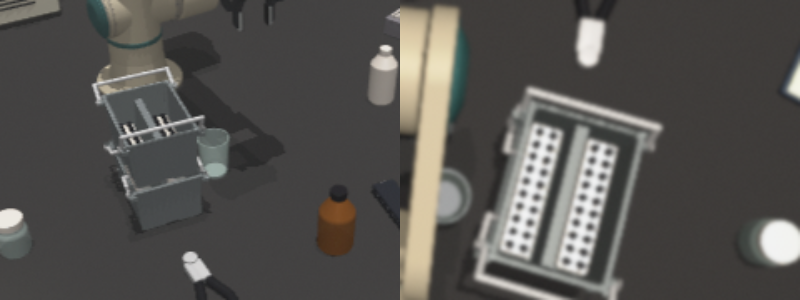

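The low tote sits level and square on the tall one, with its underside about 107 mm up. The gripper is clear and the bystanders look undisturbed, so I'm handing in.

```bash
python3 -c "
from plant import bot
print(bot.job_done())"
```

```text
the job is handed in; nothing more can be done
None
```

The job is handed in, with no verdict returned: both bail arms are in and pressed down, and the low-vial tote is stacked level on them, measured about 107 mm up (target 108 ± 4) and centred within a few mm; my first push on the far arm slid the tall tote about 68 mm, and no bystander was visibly disturbed.

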